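Clear the used sample pots with the tip cart

ROBOT

A 7-joint arm with a two-finger parallel gripper is mounted at the origin on the work surface. World frame = base frame: x ahead of the robot, y to its left, z up, the work surface at z = 0. Lengths are in mm, angles in rad, forces in N, time in s.
With the tool pointing down it reaches from about 350 to 900 mm from the base axis. Payload 8.1 kg.
Tool frame: the origin (TCP) lies on the centre line of the jaws, within the pads' length; the fingertips stand env.tcp_to_tips ahead of it and the grasp point (between the pads) lies 8 mm behind it (env.tcp_to_tips is the distance from the TCP to the fingertips, in mm); z points along the fingers, y is the line along which they close (so a half turn about z gives the same grasp; the last joint's range is limited). The gripper opens to 92 mm and grips with 3 to 60 N. Pads are 19 mm wide; open, the fingers measure 130 mm over their backs; the gripper's body (75 mm by 190 mm) begins 47 mm behind the grasp point.
Start: joints at [-1.258, 0.434, 0.025, 1.573, -0.012, 1.134, -0.075], TCP at [252.479, 571.749, 211.342] pointing down, gripper open.
Joint ranges: [-2.62, 2.62], [-0.44, 2.09], [-1.27, 1.32], [0.08, 2.57], [-1.32, 4.46], [0.12, 2], [-2.74, 2.74]. Speed limits (rad/s): [2.22, 2.22, 3.01, 3.01, 3.14, 3.14, 3.14].

INTERFACE

Orientations are given as a unit quaternion [w, x, y, z].
In Python, from station import get_state, imaging, job, env gives the robot as it stands.
- The arm moves only by the shell command python3 -m handwheel 'ROWS' [OPENING] [FORCE]. ROWS is JSON, one flat list of numbers, 4 for each row, row after row: the shift along the tool's x, y, z in cm, then the turn about the tool's z in degrees. In form: [x, y, z, yaw, x, y, z, yaw, ...]. A call has 1 to 5 rows; each row shifts and turns the commanded pose from where the row before left it, along the tool's axes as they then stand; what a row does not reach is not made up. A row lasts 1/8 s, in which the tool goes at most 62.5 mm and 10.7 degrees, less where a joint would pass 70% of its speed; a pose out of reach is approached as far as the arm can. A call with a gripper value outside its range is refused whole. OPENING is the finger opening in cm, from 0 to 9.18, set as the call begins (- or left out, the last holds). The fingers move at their own pace and stop on an object; FORCE is the grip in N (left out, the last holds). Time passes only in rows, so rows that do not move let the fingers close. It gives the time, the measured TCP pose, the force, the opening and the grip force at its end, in the units of the state.
- get_state(): the state, without advancing time (a new reading comes with each control period).
- imaging.snapshot(name): name is "scene" or "side" or "wrist"; returns a dict with "pixels" (480x640x3 uint8, red, green, blue), "fovy" (degrees; the focal length in pixels is half the picture's height over the tangent of half this angle, whatever the lens; pixels are square), "cx", "cy" (the principal point, pixels), "k1" (the pictures are not rectified: a ray, as slopes to the right and down, at radius r is drawn at 1 + k1 r^2 times it, then the intrinsics apply), "position" and "attitude" of the camera in the world. Camera axes: x right, y down, z forward; pixel columns grow to the right and rows downward; lengths in mm; the calibration is good to about 2 mm. A picture is of the moment at which its call begins. There is no depth.
- job.sign_off(): hands the job in; it is judged then, once.
The state is a dict: "clock": time; "q": joint angles; "qvel": joint speeds; "joint_efforts": joint torques, N m; "position": TCP position; "tcp_rot": TCP orientation; "wrist_force": force on the tool from outside, world axes, zero at the start; "torque": the same for the moment, N m; "grip_width": finger opening in mm; "grasp_force": force on a finger pad.
Only numpy, scipy, OpenCV 4.12 (cv2) and the standard library are available. Lean on these libraries where they do the work, as an engineer would, in place of code of your own. Each camera call takes 0.05 s, during which the arm holds its last target. There are 200 camera calls.

TASK

Gather all the used sample pots from the bench into the tray of the tip cart, and once they are all in it, lift the cart's handle so that the load tips right forward over the wheel into the collecting bin, and lower the cart back onto its legs. With every pot in the bin (put in by hand any that missed), shut the bin: first the rebated leaf, then the flanged leaf over it so that the edges lap, both fully shut. Leave the other things on the bench where they stand.

Things in the scene. Friction and masses are not known exactly. Their poses are not given: they have to be found in the camera images.
- pot0: used sample pot: a low white round pot with a flush aluminium lid, a plain cylinder 41 mm across and 28 mm high, about 50 g; origin at the centre of its underside, z axis up through the lid. Pots may be absent (None from the start)
- pot1: used sample pot: a low white round pot with a flush aluminium lid, a plain cylinder 41 mm across and 28 mm high, about 50 g; origin at the centre of its underside, z axis up through the lid. Pots may be absent (None from the start)
- pot2: used sample pot: a low white round pot with a flush aluminium lid, a plain cylinder 41 mm across and 28 mm high, about 50 g; origin at the centre of its underside, z axis up through the lid. Pots may be absent (None from the start)
- pot3: used sample pot: a low white round pot with a flush aluminium lid, a plain cylinder 41 mm across and 28 mm high, about 50 g; origin at the centre of its underside, z axis up through the lid. Pots may be absent (None from the start)
- pot4: used sample pot: a low white round pot with a flush aluminium lid, a plain cylinder 41 mm across and 28 mm high, about 50 g; origin at the centre of its underside, z axis up through the lid. Pots may be absent (None from the start)
- pot5: used sample pot: a low white round pot with a flush aluminium lid, a plain cylinder 41 mm across and 28 mm high, about 50 g; origin at the centre of its underside, z axis up through the lid. Pots may be absent (None from the start)
- station: fixed tipping station: cart on a grey dock and, ahead of it, a steel bin. Origin on the bench under the cart's wheel axle; x horizontal, the way the cart tips, handle to bin (about world +y); y about to the robot; z up. Axle along y at x 0, z 100 mm. Bin: x 50 to 214, y -95 to 95, rim z 75 mm; splash back at its far end (x 209 to 214) up to z 145 mm
- cart (a joint): tip angle of the cart about its wheel axle (rad): 0 = level on its legs, grows as the handle is lifted and the tray tips forward over the wheel; stop at 1.1 (steeply nose-down). Pots slide out from about 0.6 to 0.8. Damped; about 5 N at the handle lifts it; it sinks back to 0 by itself when let go
- cart_tray (a point): centre of the upper face of the cart's tray floor, axes of the cart (x forward, z up when level); 40 mm behind the axle, 145 mm above the bench. Open aluminium tray 180 mm long (x), 160 wide (y), 4 mm walls 55 mm high at sides and back, front end open. At rest the floor slopes down to the back by 0.15 rad; side walls are highest at the front, 213 mm above the bench
- cart_bar (a point): middle of the cart's handle: a round cross bar 16 mm thick, 120 mm long, along the station's y between two side shafts (so 100 mm is free), free above, below and behind. 200 mm behind the axle and 55 mm above it when level (155 mm above the bench), 70 mm behind the tray
- bin_in (a point): centre of the collecting bin's floor, axes as the station; the inside is 154 mm (x) by 180 mm (y), the floor 14 mm above the bench, 61 mm below the rim
- rebated_leaf (a joint): angle (rad) of the bin's rebated lid leaf: 0 = shut, flat; at the start 1.6 to 1.8 (upright); stays where left, about 2 N at its edge moves it. Hinge along the station's x at y -95, z 78 mm (far from the robot); leaf 150 mm long (x 55 to 205), reaches 94 mm from the hinge; top 6.5 mm above the hinge line when shut, the last 18 mm stepped down: the rebate for the flange
- flanged_leaf (a joint): angle (rad) of the flanged lid leaf, 0 = shut, as the rebated one but hinged at y +95, z 78 mm (robot's side): it reaches 94 mm, and a 3 mm steel flange at its upper face goes on to 110 mm from the hinge, to lap over the rebated edge. If it is shut first, the rebated leaf lies up on its flange and cannot shut
- rebated_edge (a point): middle of the free edge of the rebated leaf, 94 mm from its hinge; y axis from the hinge to the edge
- flanged_edge (a point): middle of the free edge of the flanged leaf's flange, 110 mm from its hinge; y axis from the edge to the hinge
- weight: bystander: brass calibration weight with a knob, 38 mm across, 62 mm high, 400 g; origin at the centre of its underside, as for all bystanders
- jar: bystander: amber glass jar with black cap, 42 mm across, 75 mm high
- stopper: bystander: black rubber stopper, a cone 42 mm across the top, 45 mm high
- beaker: bystander: small open glass beaker, 42 mm across, 60 mm high
- reagent: bystander: tall white bottle beyond the station, 68 mm across, 170 mm high
- flask: bystander: small brown bottle with a paper label, 44 mm across, 85 mm high
There are look-alikes about, which are no part of the job. What is shaped like the pot5 but pink is not meant. Leave any pink look-alike of the pot0 alone.

How it is judged:
By the outcome, as a careful person would: the job done as asked, in the order asked, and still so for the second after the job is handed in, with the robot touching nothing.
Of pot0, pot1, pot2, pot3, pot4, pot5 only 3 to 5 are there at a start; the rules pass over those that are not, and their reading is None.
At some moment in a run one of pot0, pot1, pot2, pot3, pot4, pot5 may be knocked a few centimetres aside while the robot is not near it.
Once in a run the grip may slacken for a moment while it holds something.
It also fails if it takes over 210 s, if anything falls off the work surface, if the arm or the gripper's body presses on something with over 40 N, if the wrist force passes 120 N, or if a joint passes its speed limit or range.

## Working session

There is one attempt and no reset: what is moved stays moved. The work goes in short steps, Python scripts to look and compute and a shell command to move; the robot and the scene stay as the last step left them, time stands still between calls to the robot, and variables do not carry over. Pictures are saved under pics/ and viewed, at most 14 in all, crops included, and the job is handed in when it is done.

```bash
ls; mkdir -p pics
cat > h.py <<'E'
import numpy as np, cv2
from station import get_state, imaging, job, env
from scipy.spatial.transform import Rotation as R
def rot(q): return R.from_quat([q[1],q[2],q[3],q[0]]).as_matrix()
def snap(n,f=None):
    s=imaging.snapshot(n)
    if f: cv2.imwrite('pics/'+f,cv2.cvtColor(s['pixels'],cv2.COLOR_RGB2BGR))
    return s
def K(s):
    f=240/np.tan(np.radians(s['fovy'])/2); return np.array([[f,0,s['cx']],[0,f,s['cy']],[0,0,1.]]),np.array([s['k1'],0,0,0,0.])
def att(s):
    a=np.array(s['attitude'],float); return a if a.shape==(3,3) else rot(a)
def topl(s,uv,z):
    k,d=K(s); p=cv2.undistortPoints(np.array(uv,float).reshape(-1,1,2),k,d).reshape(-1,2)
    r=np.c_[p,np.ones(len(p))]@att(s).T; c=np.array(s['position'],float)
    return c+r*((z-c[2])/r[:,2])[:,None]
def proj(s,P):
    k,d=K(s); A=att(s); P=(np.atleast_2d(P)-np.array(s['position']))@A
    return cv2.projectPoints(P.reshape(-1,1,3),np.zeros(3),np.zeros(3),k,d)[0].reshape(-1,2)
def local(P):
    "world point -> tool shift in cm"
    s=get_state(); return rot(s['tcp_rot']).T@(np.array(P)-np.array(s['position']))/10
E
python3 - <<'E'
from h import *
print(get_state(), env.tcp_to_tips)
for n in("scene","side","wrist"):
    s=snap(n,n+'0.png'); print({k:v for k,v in s.items() if k!='pixels'})
E
```

```text
pics
{'clock': 0.0, 'q': array([-1.25760825,  0.43525779,  0.02495435,  1.57406981, -0.01159526,
        1.13398121, -0.07511148]), 'qvel': array([ 0.00082112,  0.00104504,  0.00035662, -0.00089673,  0.00098452,
       -0.0002303 ,  0.00021073]), 'joint_efforts': array([-8.89688436e-04, -6.67845368e+01,  9.84138586e-01, -3.14460683e+01,
       -6.07311074e-02,  4.28872823e-02,  9.24079859e-05]), 'position': array([252.27982851, 571.25547073, 210.53369658]), 'tcp_rot': array([-9.30213206e-05,  2.06430058e-01,  9.78461044e-01, -7.80137147e-04]), 'wrist_force': array([ 0.44941287,  0.27056074, -0.2956453 ]), 'torque': array([ 0.01080251,  0.00946303, -0.09230355]), 'grasp_force': 0.0, 'grip_width': 91.8212927381158} 11.0
{'fovy': 55.61590331135401, 'cx': 322.45488436846995, 'cy': 241.81965033937473, 'k1': 0.03989382668871733, 'position': array([1023.82321346, -805.77703534,  701.58942934]), 'attitude': array([-0.46254427,  0.85611048,  0.20709263, -0.10119429])}
{'fovy': 51.107598421791245, 'cx': 312.7963002292054, 'cy': 237.39597276594571, 'k1': -0.12048380318197353, 'position': array([168.90593513, 856.51336245, 885.04371577]), 'attitude': array([ 0.10229285, -0.20350861,  0.87983331, -0.41714956])}
{'fovy': 58.147697319403946, 'cx': 318.97738780445013, 'cy': 239.81365642706905, 'k1': 0.009933491797426844, 'position': array([188.86039555, 598.81785058, 383.96302886]), 'attitude': array([0.11007493, 0.8305056 , 0.54149804, 0.07017   ])}
```

View pics/scene0.png

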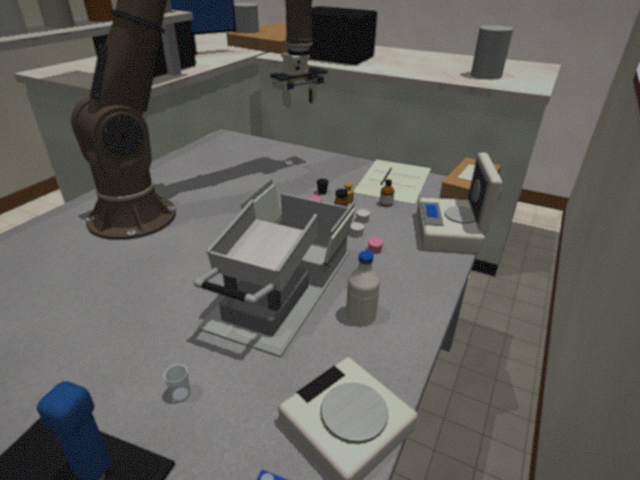

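View pics/side0.png

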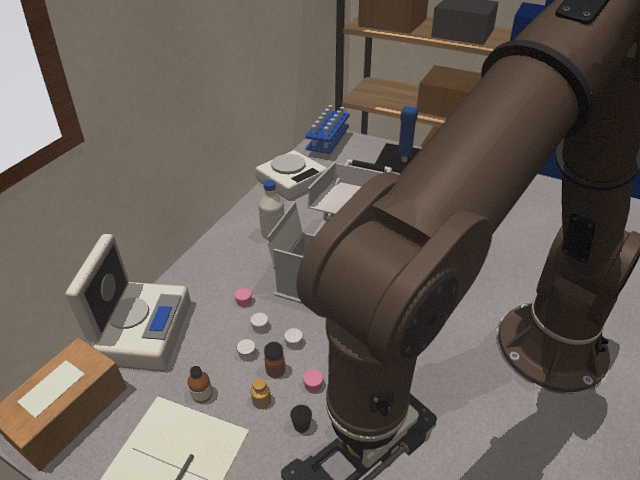

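Run:
```python
from h import *
im=cv2.imread('pics/scene0.png')
cv2.imwrite('pics/c1.png',cv2.resize(im[170:360,180:410],(800,661),interpolation=cv2.INTER_CUBIC)[:600])
s=snap('side')
uv=[(260,320),(293,335),(247,347),(244,295),(314,377)]
P=topl(s,uv,28);print(P.round())
s2=snap('scene');print(proj(s2,P).round())
print('scene', topl(s2,[(362,213),(357,227),(376,242),(316,198)],28).round())
```

```text
[[620. 233.  28.]
 [533. 239.  28.]
 [606. 312.  28.]
 [695. 182.  28.]
 [443. 318.  28.]]
[[355. 225.]
 [328. 216.]
 [361. 211.]
 [373. 240.]
 [313. 198.]]
scene [[612. 305.  28.]
 [630. 224.  28.]
 [706. 178.  28.]
 [449. 323.  28.]]
```

View pics/wrist0.png

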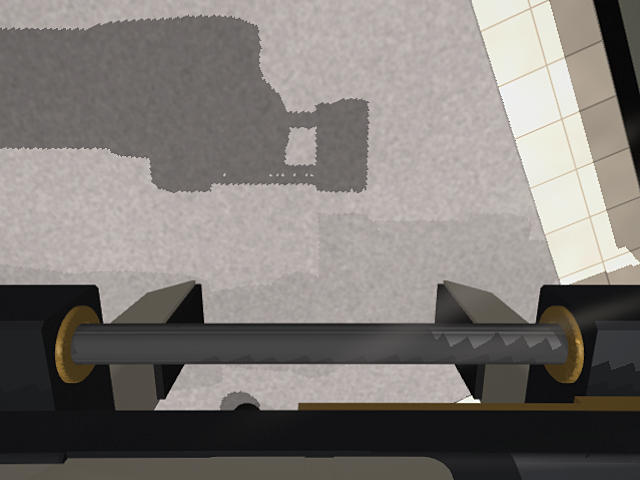

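View pics/c1.png

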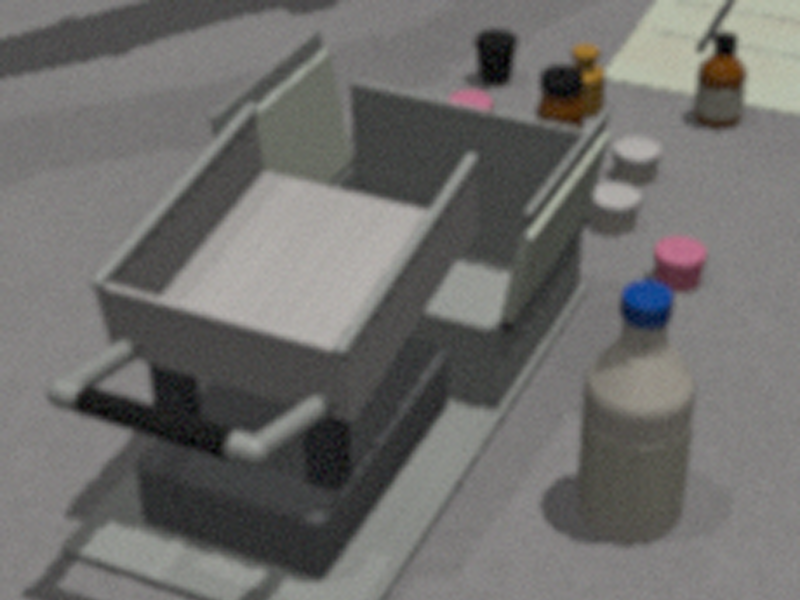

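```bash
cat > st.py <<'E'
from h import *
from scipy.optimize import least_squares
s=snap('scene')
px=np.array([(72,393),(245,445),(100,285),(345,352),(250,108),(475,155),(352,87)],float)/3.478+[180,170]
M=np.array([(-200,60,155),(-200,-60,155),(-137,80,186),(-137,-80,186),(41,80,213),(41,-80,213),(214,90,145)],float)
def T(p,M):
    c,t=np.cos(p[2]),np.sin(p[2]); return np.c_[p[0]+c*M[:,0]-t*M[:,1],p[1]+t*M[:,0]+c*M[:,1],M[:,2]]
r=least_squares(lambda p:(proj(s,T(p,M))-px).ravel(),[500,-50,1.57],x_scale=[100,100,1],loss='soft_l1')
print(r.x);print((proj(s,T(r.x,M))-px).round(1))
Q=np.array([(-200,0,155),(-40,0,145),(132,0,14),(130,-95,78),(130,95,78)],float)
print(T(r.x,Q).round())
E
python3 st.py
```

```text
[565.84030272 -98.99193527   1.64518775]
[[-2.2  1.2]
 [ 4.   2.9]
 [-1.9 -1.1]
 [ 0.4 -0.6]
 [-0.6 -1.3]
 [ 0.3 -0.1]
 [ 1.5 -1.6]]
[[ 581. -298.  155.]
 [ 569. -139.  145.]
 [ 556.   33.   14.]
 [ 651.   38.   78.]
 [ 461.   24.   78.]]
```

Run:
```python
from h import *
s=snap('side')
n=['jar','flaskbrown','amber','stopper']
print(dict(zip(n,topl(s,[(275,370),(200,396),(261,402),(302,427)],5).round().tolist())))
w=snap('wrist'); st=get_state(); T=rot(st['tcp_rot'])
print('cam pos in tool',T.T@(w['position']-st['position']),'cam fwd in tool',T.T@att(w)[:,2], 'right',T.T@att(w)[:,0])
print(local([480,300,330]), T.round(3).tolist())
```

```text
{'jar': [532.0, 324.0, 5.0], 'flaskbrown': [637.0, 448.0, 5.0], 'amber': [519.0, 404.0, 5.0], 'stopper': [419.0, 417.0, 5.0]}
cam pos in tool [  69.12833614   -0.69659408 -173.2731297 ] cam fwd in tool [-0.2587177  -0.00127759  0.96595213] right [2.58015590e-04 9.99998998e-01 1.39172259e-03]
[-31.79146699 -15.6614539  -11.8738296 ] [[-0.915, 0.404, -0.0], [0.404, 0.915, -0.0], [-0.0, -0.0, -1.0]]
```

```bash
python3 -m handwheel '[-5,-2,-2.4,0,-5,-2,-2.4,0,-5,-2,-2.4,0,-5,-2,-2.4,0,-5,-2,-2.4,0]'; python3 -m handwheel '[-5,-2,-1,0,-5,-2,0,0,0,0,0,0,0,0,0,0]'
python3 - <<'E'
from h import *
s=snap('side','side1.png');w=snap('wrist','wrist1.png')
v=[cv2.imread('pics/%s1.png'%n) for n in('side','wrist')]
cv2.imwrite('pics/b1.png',cv2.resize(np.hstack(v),(800,300),interpolation=cv2.INTER_AREA))
E
```

```text
clock: 1.02
position: [441.8, 377.8, 332.3]
tcp_rot: [0.0, 0.206, 0.978, 0.0]
wrist_force: [0.9, -0.6, -0.0]
grip_width: 91.6
grasp_force: 0.0
clock: 1.52
position: [515.7, 302.7, 341.2]
tcp_rot: [-0.0, 0.206, 0.978, 0.0]
wrist_force: [-0.2, 0.9, -0.6]
grip_width: 91.5
grasp_force: 0.0
```

View pics/b1.png

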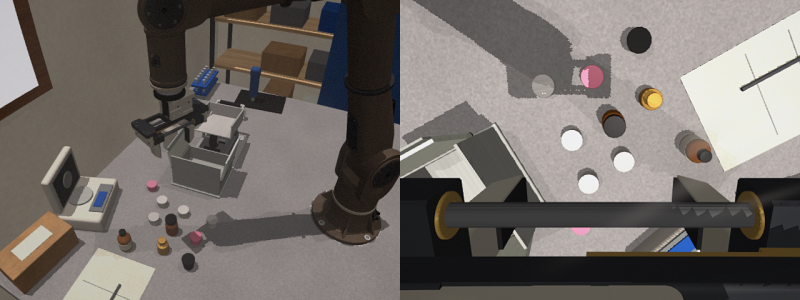

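Run:
```python
from h import *
v=cv2.imread('pics/wrist1.png')[30:320,150:550]; v2=cv2.imread('pics/side1.png')[290:440,200:400]
a=cv2.resize(v,(500,362));b=cv2.resize(v2,(300,225),interpolation=cv2.INTER_CUBIC)
o=np.zeros((362,800,3),np.uint8);o[:,:500]=a;o[:225,500:]=b;cv2.imwrite('pics/c2.png',cv2.convertScaleAbs(o,alpha=1.2))
```

```text
(no output)
```

View pics/c2.png

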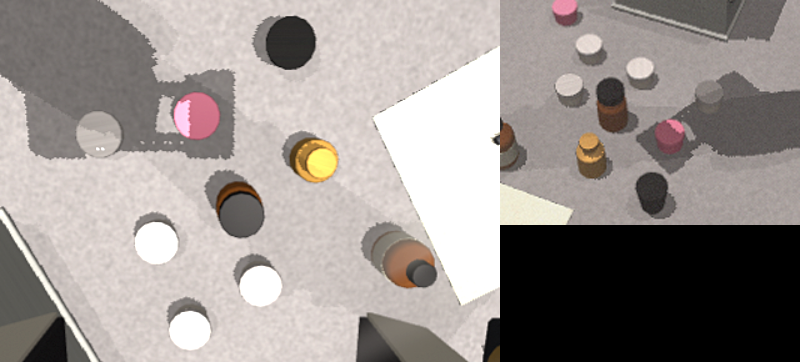

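The crop shows four white pots, at wrist crop (157,243), (260,285), (190,330) and in the arm's shadow at (99,134). Things that could be mistaken for them are the pink look-alikes at (196,116) and side (565,10), plus the weight (315,160), stopper (290,42) and jar (240,210). I take the white ones only.

```bash
cat > pots.py <<'E'
from h import *
def pots(name='wrist',z=28,dark=False):
    s=snap(name); k=cv2.cvtColor(s['pixels'],cv2.COLOR_RGB2HSV)
    return s
E
python3 - <<'E'
from h import *
s=snap('wrist')
uv=np.array([(157,243),(260,285),(190,330),(99,134),(196,116),(240,214)])*.8+[150,30]
P=topl(s,uv,28);print(P.round(1))
s2=snap('side');print((proj(s2,P)).round())
for p in P[:4]:print(local([p[0],p[1],80]).round(2))
E
```

```text
[[533.2 239.7  28. ]
 [609.1 311.4  28. ]
 [624.  232.2  28. ]
 [424.1 234.8  28. ]
 [444.3 318.9  28. ]
 [539.1 320.5  28. ]]
[[293. 335.]
 [246. 346.]
 [259. 319.]
 [339. 351.]
 [313. 377.]
 [272. 361.]]
[-4.25 -5.13 26.12]
[-8.31  4.49 26.12]
[-12.86  -2.17  26.12]
[ 5.55 -9.96 26.13]
```

```bash
python3 -m handwheel '[-4.2,2.2,3,0,-4.1,2.3,3,0,0,0,6,0,0,0,6,0,0,0,6,0]' 7 25; python3 -m handwheel '[0,0,5,0,0,0,3.3,0,0,0,0,0,0,0,0,0]'
python3 - <<'E'
from h import *
print(local([609,311,18]))
E
```

```text
clock: 2.35
position: [609.5, 311.1, 99.6]
tcp_rot: [0.0, 0.206, 0.979, 0.0]
wrist_force: [0.2, 0.1, 0.6]
grip_width: 70.1
grasp_force: 0.0
clock: 2.85
position: [610.9, 311.0, 19.9]
tcp_rot: [0.001, 0.206, 0.979, 0.001]
wrist_force: [0.1, -0.4, 1.2]
grip_width: 70.1
grasp_force: 0.0
[ 0.1722863  -0.07297968  0.18705852]
```

```bash
python3 -m handwheel '[0.1,0,0.1,0,0,0,0,0,0,0,0,0,0,0,0,0]' 2 25; python3 -m handwheel '[0,0,-6,0,0,0,-6,0,0,0,-6,0,0,0,-6,0,0,0,-6,0]';  python3 - <<'E'
from h import *
print(local([560,-20,330]))
E
```

```text
clock: 3.35
position: [609.4, 310.3, 17.6]
tcp_rot: [0.0, 0.206, 0.978, 0.0]
wrist_force: [0.3, 0.0, -0.6]
grip_width: 34.6
grasp_force: 0.0
clock: 3.98
position: [609.0, 310.1, 319.6]
tcp_rot: [0.0, 0.207, 0.978, 0.0]
wrist_force: [0.9, 0.3, -0.3]
grip_width: 20.1
grasp_force: 0.0
[ -8.85889194 -32.17079298  -1.04884243]
```

Run:
```python
from h import *
w=snap('wrist','wrist2.png');s=snap('side','side2.png');
v=[cv2.imread('pics/%s2.png'%n) for n in('side','wrist')]
cv2.imwrite('pics/b2.png',np.hstack([cv2.resize(v[0][260:460,150:400],(400,320),interpolation=cv2.INTER_CUBIC),cv2.resize(v[1],(400,300)).copy() if 0 else cv2.copyMakeBorder(cv2.resize(v[1],(400,300)),0,20,0,0,0)]))
```

```text
(no output)
```

View pics/b2.png

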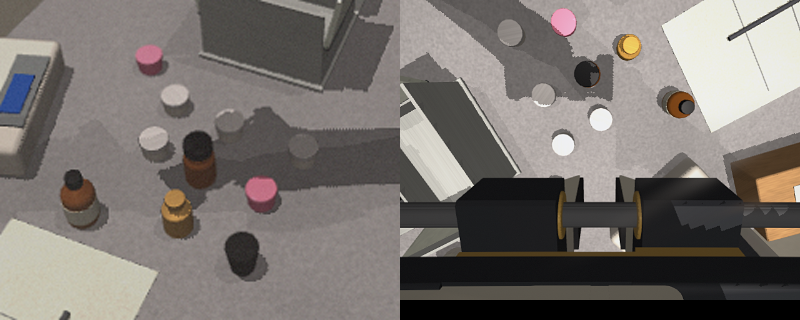

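Run:
```python
from h import *
w=snap('wrist');s=snap('side')
P=topl(w,[(320,190),(261,230),(230,153),(177,52)],28);print(P.round(1))
print(topl(s,[(245.6,344)],28), proj(s,P).round(), proj(w,[[609,310,19.6+300]]))
t=get_state();print(proj(w,[t['position'],t['position']+[0,0,-11],np.array(t['position'])+[0,0,8]]))
```

```text
[[615.4 312.8  28. ]
 [629.9 234.1  28. ]
 [540.2 240.9  28. ]
 [429.9 237.6  28. ]]
[[613.02294188 306.35241815  28.        ]] [[243. 346.]
 [256. 319.]
 [290. 334.]
 [336. 351.]] [[315.57705014 281.27442853]]
[[317.26747036 281.74139389]
 [317.15438587 273.29584818]
 [317.35791035 288.49669776]]
```

Run:
```python
from h import *
t=get_state();p=np.array(t['position']);T=rot(t['tcp_rot'])
pts=[p, p+T@[0,0,11], p+T@[0,0,-47]]
o=[]
for n in('side','scene','wrist'):
    s=snap(n);im=cv2.cvtColor(s['pixels'],cv2.COLOR_RGB2BGR);q=proj(s,pts);print(n,q.round())
    for a,c in zip(q,[(0,0,255),(0,255,0),(255,0,0)]): cv2.circle(im,tuple(int(v) for v in a.round()),2,c,-1)
    c=q[0].round().astype(int); c[0]=np.clip(c[0],80,560);c[1]=np.clip(c[1],80,400)
    o.append(cv2.resize(im[c[1]-80:c[1]+80,c[0]-80:c[0]+80] if n!='wrist' else im[170:450,180:460],(266,266),interpolation=cv2.INTER_CUBIC))
cv2.imwrite('pics/m.png',np.hstack(o))
```

```text
side [[230. 242.]
 [231. 247.]
 [227. 221.]]
scene [[369. 116.]
 [369. 120.]
 [371.  97.]]
wrist [[323. 295.]
 [323. 286.]
 [324. 351.]]
```

View pics/m.png

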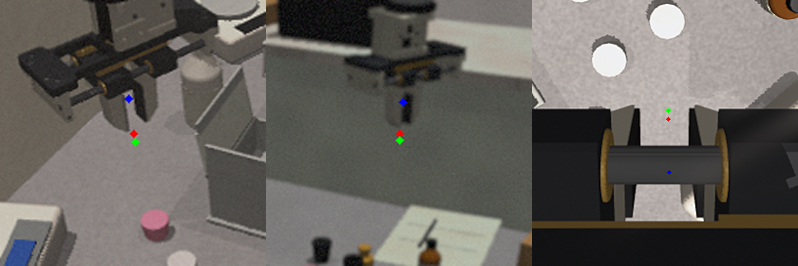

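```bash
python3 - <<'E'
from h import *
t=get_state();T=rot(t['tcp_rot']);print(t['position'])
for i in range(3):
    w=snap('wrist');print(T.T@(w['position']-get_state()['position']),T.T@att(w)[:,2])
E
python3 -m handwheel '[-6,0,6,0,0,0,6,0,0,0,6,0,0,0,6,0,0,0,3,0]' 0 ; python3 -m handwheel '[0,0,1.5,0,0,0,1,0,0,0,0,0,0,0,0,0]'; python3 -m handwheel '[0,0,0.4,0,0,0,0.3,0,0,0,0,0,0,0,0,0]';python3 -m handwheel '[0,0,0.4,0,0,0,0,0]'
```

```text
[608.57467874 310.02606898 315.59780807]
[  69.12047221   -0.71505817 -173.41602654] [-0.25866293 -0.00117126  0.96596693]
[  69.20547568   -0.7504769  -173.19761516] [-0.25862079 -0.00129592  0.96597806]
[  69.28018305   -0.7960738  -173.06794236] [-0.25878553 -0.00112603  0.96593415]
clock: 5.1
position: [647.2, 291.4, 58.5]
tcp_rot: [-0.002, 0.206, 0.978, -0.002]
wrist_force: [0.3, -0.0, 0.1]
grip_width: 0.2
grasp_force: 0.0
clock: 5.6
position: [650.6, 292.8, 39.6]
tcp_rot: [0.001, 0.206, 0.978, 0.001]
wrist_force: [-0.3, 0.5, 1.0]
grip_width: 0.6
grasp_force: 0.0
clock: 6.1
position: [649.7, 292.5, 31.2]
tcp_rot: [0.0, 0.206, 0.978, 0.0]
wrist_force: [-0.4, 0.1, 0.8]
grip_width: 0.2
grasp_force: 0.0
clock: 6.35
position: [649.4, 292.4, 26.7]
tcp_rot: [-0.0, 0.206, 0.978, -0.0]
wrist_force: [-0.4, 0.9, 0.2]
grip_width: 0.5
grasp_force: 0.0
```

```bash
python3 -m handwheel '[0,0,0.5,0,0,0,0.4,0,0,0,0,0]';python3 -m handwheel '[0,0,0.4,0,0,0,0,0]';python3 -m handwheel '[0,0,0.3,0,0,0,0,0]'
python3 - <<'E'
from h import *
t=get_state();p=np.array(t['position']);T=rot(t['tcp_rot'])
o=[]
for n in('side','wrist'):
    s=snap(n);im=cv2.cvtColor(s['pixels'],cv2.COLOR_RGB2BGR);q=proj(s,[p,p+T@[0,0,11]])
    for a,c in zip(q,[(0,0,255),(0,255,0)]): cv2.circle(im,tuple(int(v) for v in a.round()),1,c,-1)
    c=q[0].round().astype(int)
    o.append(cv2.resize(im[c[1]-60:c[1]+60,c[0]-80:c[0]+80] if n!='wrist' else im[60:360,120:520],(400,300),interpolation=cv2.INTER_CUBIC))
cv2.imwrite('pics/m2.png',np.hstack(o))
E
```

```text
clock: 6.72
position: [649.3, 292.3, 17.5]
tcp_rot: [-0.0, 0.206, 0.978, -0.0]
wrist_force: [-0.3, -0.2, 0.4]
grip_width: 0.1
grasp_force: 0.0
clock: 6.98
position: [649.5, 292.4, 13.8]
tcp_rot: [-0.0, 0.206, 0.978, -0.0]
wrist_force: [0.4, 0.9, -0.4]
grip_width: 0.6
grasp_force: 0.0
clock: 7.22
position: [649.5, 292.4, 10.9]
tcp_rot: [-0.0, 0.206, 0.978, -0.0]
wrist_force: [0.1, -0.3, 0.2]
grip_width: 0.6
grasp_force: 0.0
```

View pics/m2.png

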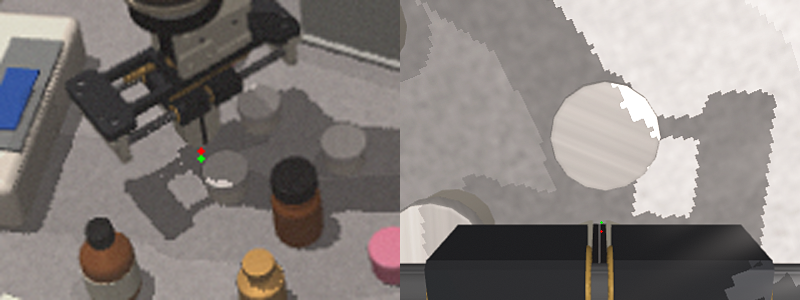

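```bash
python3 -m handwheel '[0,0,0.4,0,0,0,0.4,0,0,0,0,0]'|egrep 'pos|wrist';python3 -m handwheel '[0,0,0.3,0,0,0,0,0]'|egrep 'pos|wrist';python3 -m handwheel '[0,0,0.3,0,0,0,0,0]'|egrep 'pos|wrist';python3 -m handwheel '[0,0,0.3,0,0,0,0,0]'|egrep 'pos|wrist'
```

```text
position: [649.3, 292.3, 2.5]
wrist_force: [0.7, -0.1, 0.9]
position: [649.5, 292.4, -0.1]
wrist_force: [0.6, -0.2, 0.9]
position: [649.5, 292.4, -3.1]
wrist_force: [-0.0, 0.0, 0.5]
position: [649.6, 292.4, -6.1]
wrist_force: [0.5, -0.1, -0.0]
```

```bash
for i in 1; do python3 -m handwheel '[0,0,0.3,0,0,0,0,0]'|egrep 'pos|wrist'; python3 -m handwheel '[0,0,0.2,0,0,0,0,0]'|egrep 'pos|wrist';python3 -m handwheel '[0,0,0.2,0,0,0,0,0]'|egrep 'pos|wrist';python3 -m handwheel '[0,0,0.2,0,0,0,0,0]'|egrep 'pos|wrist'; done
```

```text
position: [649.5, 292.4, -9.2]
wrist_force: [0.3, -0.3, 0.7]
position: [649.6, 292.4, -11.1]
wrist_force: [-0.8, -0.4, -0.2]
position: [649.6, 292.5, -13.0]
wrist_force: [-0.1, -0.0, 0.2]
position: [649.7, 292.5, -14.9]
wrist_force: [-0.9, 0.9, -0.1]
```

```bash
python3 -m handwheel '[0,0,0.2,0,0,0,0,0]'|egrep 'pos|wrist'; python3 -m handwheel '[0,0,0.2,0,0,0,0,0]'|egrep 'pos|wrist';python3 -m handwheel '[0,0,0.2,0,0,0,0,0]'|egrep 'pos|wrist';python3 -m handwheel '[0,0,0.2,0,0,0,0,0]'|egrep 'pos|wrist'
python3 - <<'E'
from h import *
s=snap('side');im=cv2.cvtColor(s['pixels'],cv2.COLOR_RGB2BGR)
p=np.array(get_state()['position'])
q=proj(s,[p,[p[0],p[1],0]]).round().astype(int);print(q)
for a,c in zip(q,[(0,0,255),(0,255,0)]): cv2.circle(im,tuple(int(v) for v in a),1,c,-1)
c=q[0];cv2.imwrite('pics/m3.png',cv2.resize(im[c[1]-60:c[1]+60,c[0]-80:c[0]+80],(800,600),interpolation=cv2.INTER_CUBIC))
E
```

```text
position: [649.8, 292.5, -15.0]
wrist_force: [-5.6, -1.9, 16.3]
position: [649.8, 292.5, -15.1]
wrist_force: [-12.0, -4.9, 31.5]
position: [649.9, 292.6, -15.3]
wrist_force: [-16.8, -7.6, 47.6]
position: [649.9, 292.6, -15.5]
wrist_force: [-23.4, -8.9, 63.7]
[[237 346]
 [236 342]]
```

View pics/m3.png

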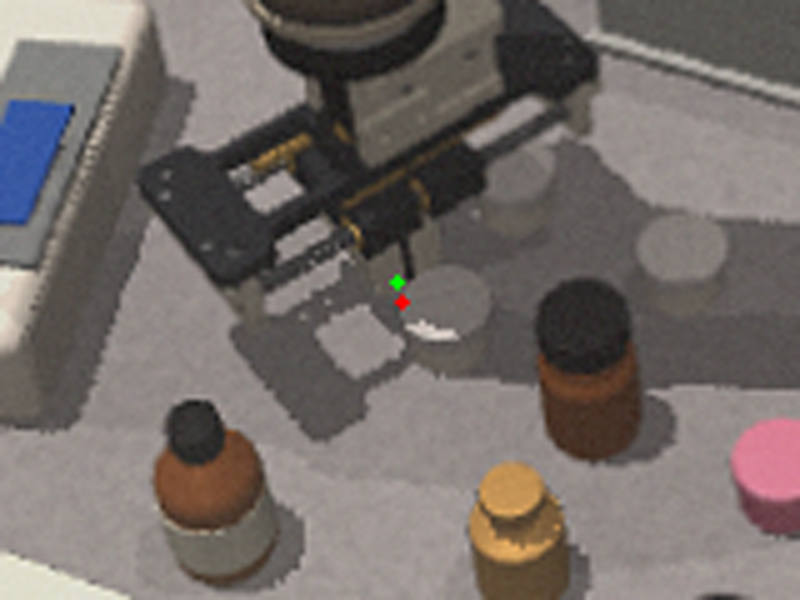

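Probing shows the fingers meet the bench at a reported z of -15 instead of 11, so the state's z (and the wrist camera's) reads about 26 mm low. I'll correct for that and remeasure.

```bash
cat >> h.py <<'E'
DZ=26.
_s=snap
def snap(n,f=None):
    s=_s(n,f)
    if n=='wrist': s['position']=np.array(s['position'])+[0,0,DZ]
    return s
def tcp():
    s=get_state(); return np.array(s['position'])+[0,0,DZ]
def local(P):
    s=get_state(); return (rot(s['tcp_rot']).T@(np.array(P)-tcp())/10).round(2)
def circ(z=28,w=None,dz=0):
    w=w or snap('wrist'); g=cv2.medianBlur(cv2.cvtColor(w['pixels'],cv2.COLOR_RGB2GRAY),5)
    r=K(w)[0][0,0]*20.5/(w['position'][2]-z)
    c=cv2.HoughCircles(g,cv2.HOUGH_GRADIENT,1,25,param1=60,param2=14,minRadius=int(r*.88),maxRadius=int(r*1.14)+1)
    out=[]
    for u,v,rr in ([] if c is None else c[0]):
        px=w['pixels'][int(v)-5:int(v)+6,int(u)-5:int(u)+6].reshape(-1,3).astype(float)
        if len(px)==0: continue
        m=px.mean(0); out.append((round(u),round(v),topl(w,[(u,v)],z)[0].round(1).tolist(),m.round().tolist(),px.std().round(1)))
    return out
E
python3 -m handwheel '[0,0,-2,0,3,0,-5,0,3,0,-5,0,3,0,-5,0,0,0,-6,0]' 6.5|grep pos;python3 -m handwheel '[0,0,-4,0,0,0,0,0,0,0,0,0]'|grep pos;python3 - <<'E'
from h import *
for o in circ(): print(o)
s=snap('side');print(topl(s,[(245.6,345),(260,320.5),(293,335.5),(340,352)],28).round())
E
```

```text
position: [564.1, 330.7, 208.1]
position: [567.0, 328.6, 246.3]
(254, 76, [441.2, 318.5, 28.0], [173.0, 96.0, 113.0], np.float64(32.8))
(374, 122, [521.4, 402.8, 28.0], [152.0, 114.0, 54.0], np.float64(48.5))
(216, 206, [533.8, 231.8, 28.0], [239.0, 240.0, 239.0], np.float64(1.4))
(296, 176, [538.8, 315.8, 28.0], [54.0, 52.0, 51.0], np.float64(22.3))
(322, 252, [617.9, 308.5, 28.0], [239.0, 239.0, 238.0], np.float64(2.3))
(252, 296, [632.2, 222.9, 28.0], [239.0, 239.0, 237.0], np.float64(1.9))
(468, 228, [653.6, 451.0, 28.0], [117.0, 91.0, 75.0], np.float64(23.4))
(154, 96, [419.4, 226.1, 28.0], [156.0, 149.0, 145.0], np.float64(11.9))
(446, 210, [628.2, 435.9, 28.0], [89.0, 84.0, 75.0], np.float64(11.6))
[[612. 309.  28.]
 [620. 234.  28.]
 [532. 240.  28.]
 [421. 237.  28.]]
```

```bash
sed -i "s/if n=='wrist'.*/pass/" h.py
python3 - <<'E'
from h import *
for o in circ(): 
  if o[4]<15: print(o)
w=snap('wrist');T=rot(get_state()['tcp_rot'])
E
```

```text
(322, 252, [609.9, 311.1, 28.0], [239.0, 240.0, 238.0], np.float64(2.1))
(154, 96, [423.7, 235.1, 28.0], [154.0, 148.0, 143.0], np.float64(12.6))
(216, 208, [532.5, 237.6, 28.0], [239.0, 240.0, 238.0], np.float64(1.5))
(252, 286, [614.0, 235.6, 28.0], [239.0, 240.0, 239.0], np.float64(1.4))
```

Run:
```python
from h import *
print(local([610,311,16]))
```

```text
[-4.69  0.21 25.55]
```

```bash
python3 -m handwheel '[-4.7,0.2,3,0,0,0,6,0,0,0,6,0,0,0,5,0,0,0,3,0]' 7 25|grep pos; python3 -m handwheel '[0,0,2.5,0,0,0,0,0,0,0,0,0]'|egrep 'pos|force'; python3 -m handwheel '[0,0,0,0,0,0,0,0,0,0,0,0,0,0,0,0]' 2 25
```

```text
position: [609.2, 310.5, 13.2]
position: [611.6, 311.8, -7.3]
wrist_force: [0.4, 0.8, 0.3]
grasp_force: 0.0
clock: 13.2
position: [611.3, 311.8, -7.4]
tcp_rot: [0.0, 0.206, 0.978, 0.0]
wrist_force: [-0.7, 1.0, 3.6]
grip_width: 40.6
grasp_force: 25.0
```

```bash
python3 -m handwheel '[0,0,-6,0,0,0,-6,0,0,0,-6,0,0,0,-6,0,0,0,-6,0]' |egrep 'pos|width'; python3 -m handwheel '[0,0,0,-9,0,0,0,-9,0,0,0,-9,0,0,0,0]' |egrep 'pos|width|rot'
python3 - <<'E'
from h import *
print(local([530,-90,330]))
E
```

```text
position: [610.8, 311.4, 294.2]
grip_width: 40.4
position: [611.1, 311.5, 292.0]
tcp_rot: [-0.0, -0.027, 1.0, 0.0]
grip_width: 40.8
[ 10.28 -39.65  -1.2 ]
```

```bash
python3 -m handwheel '[1.5,-6,0,0,1.5,-6,0,0,1.5,-6,0,0,1.5,-6,0,0,1.5,-6,0,0]' |egrep 'pos|width'; python3 -m handwheel '[1.5,-6,0,0,1.3,-4,-1,0,0,0,0,0,0,0,0,0,0,0,0,0]' |egrep 'pos|width|rot'
python3 - <<'E'
from h import *
import json
w=snap('wrist','wrist4.png');snap('side','side4.png');
t=get_state()['position'];print(t)
np.save('w4.npy',{k:v for k,v in w.items() if k!='pixels'},allow_pickle=True)
E
```

```text
position: [552.2, 6.0, 292.3]
grip_width: 40.5
position: [530.7, -91.8, 301.8]
tcp_rot: [-0.0, -0.028, 1.0, 0.0]
grip_width: 40.4
[530.69060721 -92.10724175 301.83301465]
```

View pics/wrist4.png

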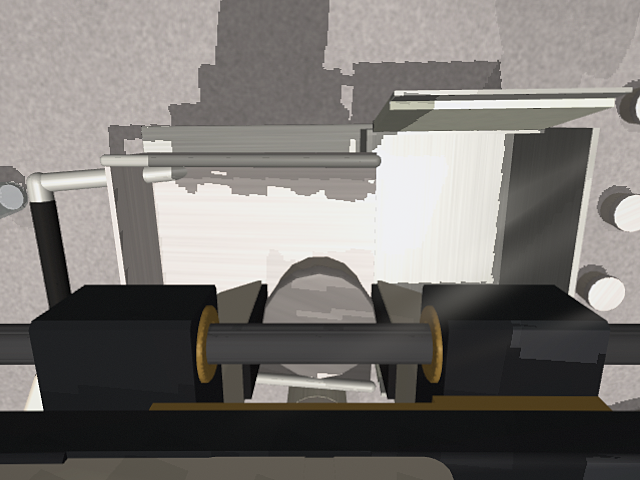

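```bash
cat > st2.py <<'E'
from st import *
w=np.load('w4.npy',allow_pickle=True).item()
px2=np.array([(38,183),(380,160),(376,386),(104,160),(598,128)],float)
M2=np.array([(-200,60,155),(41,80,213),(41,-80,213),(-137,80,186),(214,90,145)],float)
f=lambda p:np.r_[.7*(proj(s,T(p,M))-px).ravel(),(proj(w,T(p,M2))-px2).ravel()*.5]
r=least_squares(f,r.x,x_scale=[100,100,1],loss='soft_l1')
print(r.x,(proj(w,T(r.x,M2))-px2).round(1).tolist(),(proj(s,T(r.x,M))-px).round(1).tolist())
P=lambda *a:T(r.x,np.array([a],float))[0]
E
python3 - <<'E'
from st2 import *
r2=least_squares(lambda p:(proj(w,T(p,M2))-px2).ravel(),r.x,x_scale=[100,100,1],loss='soft_l1');print('wrist only',r2.x)
print(P(-80,-28,139),local(P(-80,-28,139+60)))
E
```

```text
[565.84030272 -98.99193527   1.64518775]
[[-2.2  1.2]
 [ 4.   2.9]
 [-1.9 -1.1]
 [ 0.4 -0.6]
 [-0.6 -1.3]
 [ 0.3 -0.1]
 [ 1.5 -1.6]]
[[ 581. -298.  155.]
 [ 569. -139.  145.]
 [ 556.   33.   14.]
 [ 651.   38.   78.]
 [ 461.   24.   78.]]
[560.91922019 -94.96292761   1.65117667] [[3.6, 2.9], [-2.1, -3.4], [-0.8, 5.2], [-1.7, -0.1], [2.7, 2.3]] [[-2.5, -0.5], [3.6, 0.8], [-2.4, -2.5], [-0.3, -2.6], [-1.6, -2.5], [-0.9, -1.6], [0.2, -2.6]]
wrist only [559.84003075 -94.60512478   1.65204066]
[ 595.25232    -172.45639997  139.        ] [-6.   -8.37 12.88]
```

```bash
python3 -m handwheel '[-3,-4.2,0,0,-3,-4.2,0,0,0,0,5,0,0,0,5,0,0,0,3,0]' |egrep 'pos|width'; python3 -m handwheel '[0,0,2,0,0,0,1.5,0,0,0,0,0,0,0,0,0]' |egrep 'pos|width|force'
python3 - <<'E'
from st2 import *
print(local(P(-80,-28,161)))
E
```

```text
position: [594.0, -173.0, 169.2]
grip_width: 40.2
position: [595.5, -174.0, 137.9]
wrist_force: [0.4, 0.5, -0.4]
grip_width: 40.3
grasp_force: 25.0
[565.84030272 -98.99193527   1.64518775]
[[-2.2  1.2]
 [ 4.   2.9]
 [-1.9 -1.1]
 [ 0.4 -0.6]
 [-0.6 -1.3]
 [ 0.3 -0.1]
 [ 1.5 -1.6]]
[[ 581. -298.  155.]
 [ 569. -139.  145.]
 [ 556.   33.   14.]
 [ 651.   38.   78.]
 [ 461.   24.   78.]]
[560.91922019 -94.96292761   1.65117667] [[3.6, 2.9], [-2.1, -3.4], [-0.8, 5.2], [-1.7, -0.1], [2.7, 2.3]] [[-2.5, -0.5], [3.6, 0.8], [-2.4, -2.5], [-0.3, -2.6], [-1.6, -2.5], [-0.9, -1.6], [0.2, -2.6]]
[0.03 0.16 0.31]
```

Lower a little more, release, rise.

```bash
sed -i "s/^print.*//" st.py st2.py; python3 -m handwheel '[0,0,0.3,0,0,0,0,0]' |egrep 'pos|force';  python3 -m handwheel '[0,0,0,0,0,0,0,0,0,0,0,0]' 5.2 |egrep 'pos|width|force'; python3 -m handwheel '[0,0,-4,0,0,0,-6,0,0,0,-6,0,0,0,0,0,0,0,0,0]' |egrep 'pos|width'
python3 - <<'E'
from st2 import *
w=snap('wrist','wrist5.png')
z=167
for o in circ(z=z,w=w): print(o)
print(proj(w,P(-80,-28,167)))
print(local([532.5,239,330]))
E
```

```text
position: [595.4, -174.1, 134.5]
wrist_force: [-0.0, -0.1, 0.0]
grasp_force: 25.0
position: [595.0, -173.9, 134.1]
wrist_force: [-0.8, 0.1, 0.5]
grip_width: 51.8
grasp_force: 0.0
position: [594.7, -173.8, 293.8]
grip_width: 52.0
(312, 230, [597.3, -179.8, 167.0], [239.0, 238.0, 234.0], np.float64(2.5))
(402, 398, [730.1, -100.7, 167.0], [108.0, 102.0, 94.0], np.float64(31.1))
[[321.91021671 227.23834367]]
[ 3.87 41.54 -1.11]
```

```bash
python3 -m handwheel '[0,6,0,0,0,6,0,0,0,6,0,0,0,6,0,0,0,6,0,0]' 7 |egrep 'pos|width'; python3 -m handwheel '[1.5,6,0,0,1.5,5,0,0,0,0,0,0,0,0,0,0]' |egrep 'pos|width'
python3 - <<'E'
from st2 import *
w=snap('wrist','wrist6.png')
for o in circ(w=w): 
  if o[4]<15:print(o)
print(local([619,234,18]))
E
```

```text
position: [577.4, 127.3, 292.7]
grip_width: 70.4
position: [542.2, 232.9, 293.0]
grip_width: 69.9
(418, 196, [538.7, 331.3, 28.0], [78.0, 75.0, 73.0], np.float64(2.3))
(330, 72, [424.0, 234.2, 28.0], [151.0, 144.0, 140.0], np.float64(5.1))
(314, 270, [624.3, 230.2, 28.0], [240.0, 240.0, 238.0], np.float64(1.8))
(498, 280, [623.6, 427.1, 28.0], [105.0, 100.0, 93.0], np.float64(10.2))
(526, 78, [419.7, 420.8, 28.0], [38.0, 37.0, 36.0], np.float64(1.4))
(328, 186, [533.5, 238.8, 28.0], [240.0, 240.0, 241.0], np.float64(1.0))
[-7.64 -0.16 30.15]
```

```bash
python3 -m handwheel '[-4,-0.2,2,0,-4,-0.2,4,0,0,0,6,0,0,0,6,0,0,0,5,0]' |egrep 'pos|width'; python3 -m handwheel '[0,0,4,0,0,0,3,0,0,0,0,0,0,0,0,0]'|egrep 'pos|force'; python3 -m handwheel '[0,0,0,0,0,0,0,0,0,0,0,0]' 2 25|egrep 'pos|force|width'; python3 -m handwheel '[0,0,-6,0,0,0,-6,0,0,0,-6,0,0,0,-6,0,0,0,-6,0]' |egrep 'pos|width'
python3 - <<'E'
from st2 import *
print(local(P(-80,28,330)))
E
```

```text
position: [622.5, 231.8, 61.6]
grip_width: 70.0
position: [623.7, 233.5, -4.6]
wrist_force: [0.2, -0.0, -0.2]
grasp_force: 0.0
position: [622.8, 234.3, -5.2]
wrist_force: [-0.2, -0.4, 0.7]
grip_width: 44.6
grasp_force: 0.4
position: [622.0, 234.0, 296.4]
grip_width: 38.8
[ 10.81 -40.66  -0.14]
```

```bash
python3 -m handwheel '[0,0,0,0]' |egrep 'pos|force|width'
python3 - <<'E'
from st2 import *
w=snap('wrist','wrist7.png')
for o in circ(w=w): 
  if o[4]<15:print(o)
E
```

```text
position: [623.4, 234.5, 296.7]
wrist_force: [1.2, -0.7, -0.8]
grip_width: 38.2
grasp_force: 25.0
(426, 108, [531.7, 331.9, 28.0], [73.0, 71.0, 70.0], np.float64(2.2))
(330, 104, [533.1, 239.4, 28.0], [150.0, 144.0, 139.0], np.float64(4.9))
```

Run:
```python
from h import *
a,b=[cv2.imread('pics/wrist%d.png'%i)[180:400,200:440] for i in(4,7)]
cv2.imwrite('pics/v1.png',np.hstack([a,b]))
```

```text
(no output)
```

View pics/v1.png

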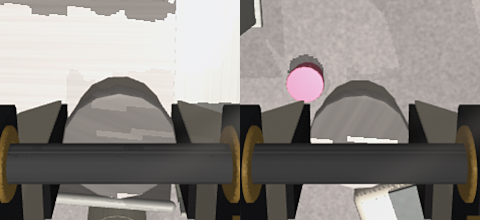

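```bash
python3 -m handwheel '[1.8,-6,0,0,1.8,-6,0,0,1.8,-6,0,0,1.8,-6,0,0,1.8,-6,0,0]' |egrep 'pos|width'; python3 -m handwheel '[1.8,-6,0,0,0,-4.3,0,0,0,0,5,0,0,0,5,0,0,0,3,0]' |egrep 'pos|width'; python3 -m handwheel '[0,0,0,0,0,0,0,0]' |egrep 'pos|width'
python3 - <<'E'
from st2 import *
print(local(P(-76,28,161)))
E
```

```text
position: [547.6, -71.4, 292.3]
grip_width: 38.4
position: [534.4, -172.7, 159.9]
grip_width: 38.4
position: [537.3, -173.5, 164.6]
grip_width: 38.3
[-0.13  0.06  3.02]
```

```bash
python3 -m handwheel '[-0.1,0.1,2,0,0,0,0.9,0,0,0,0,0,0,0,0,0]' |egrep 'pos|force'; python3 -m handwheel '[0,0,0,0,0,0,0,0,0,0,0,0]' 5.2 |egrep 'pos|width|force'; python3 -m handwheel '[0,0,-4,0,0,0,-6,0,0,0,-6,0,0,0,0,0,0,0,0,0]' |egrep 'pos|width'
python3 - <<'E'
from st2 import *
w=snap('wrist','wrist8.png')
for o in circ(z=167,w=w): print(o)
print(local([424,235,330]))
E
```

```text
position: [541.6, -174.2, 139.0]
wrist_force: [1.6, -2.6, 12.3]
grasp_force: 25.3
position: [538.1, -172.1, 135.4]
wrist_force: [-0.4, -0.1, -0.6]
grip_width: 51.9
grasp_force: 0.0
position: [537.8, -172.0, 294.7]
grip_width: 52.1
(314, 238, [546.4, -176.3, 167.0], [240.0, 239.0, 235.0], np.float64(2.5))
(306, 300, [595.3, -179.7, 167.0], [232.0, 226.0, 221.0], np.float64(5.2))
(54, 198, [528.4, -358.7, 167.0], [138.0, 138.0, 135.0], np.float64(2.4))
[ 9.05 41.26 -0.98]
```

```bash
python3 -m handwheel '[1.3,6,0,0,1.3,6,0,0,1.3,6,0,0,1.3,6,0,0,1.3,6,0,0]' 7 |egrep 'pos|width'; python3 -m handwheel '[1.3,6,0,0,1.3,5.3,0,0,0,0,0,0,0,0,0,0]' |egrep 'pos|width'
python3 - <<'E'
from st2 import *
w=snap('wrist','wrist9.png')
for o in circ(w=w): 
  if o[4]<15:print(o)
print(local([424,235,17]))
E
```

```text
position: [455.1, 125.2, 294.0]
grip_width: 70.2
position: [424.1, 234.2, 294.0]
grip_width: 70.0
(320, 294, [532.6, 238.5, 28.0], [251.0, 251.0, 249.0], np.float64(1.1))
(320, 194, [423.0, 233.6, 28.0], [251.0, 251.0, 251.0], np.float64(0.5))
(500, 202, [422.4, 417.7, 28.0], [98.0, 93.0, 91.0], np.float64(3.4))
[ 0.04  0.19 30.35]
```

```bash
python3 -m handwheel '[0,0,6,0,0,0,6,0,0,0,6,0,0,0,6,0,0,0,4,0]' |egrep 'pos|width'; python3 -m handwheel '[0,0,2.4,0,0,0,0,0,0,0,0,0]'|egrep 'pos|force'; python3 -m handwheel '[0,0,0,0,0,0,0,0,0,0,0,0,0,0,0,0]' 2 25|egrep 'pos|force|width'; python3 -m handwheel '[0,0,-6,0,0,0,-6,0,0,0,-6,0,0,0,-6,0,0,0,-6,0]' |egrep 'pos|width'
python3 - <<'E'
from st2 import *
print(local(P(-12,28,330)))
E
```

```text
position: [424.1, 232.8, 12.8]
grip_width: 70.1
position: [425.2, 234.6, -8.0]
wrist_force: [0.7, 0.9, 0.5]
grasp_force: 0.0
position: [424.5, 235.2, -8.5]
wrist_force: [-0.9, -0.5, 4.7]
grip_width: 40.5
grasp_force: 25.0
position: [423.9, 234.7, 293.2]
grip_width: 40.5
[ -8.81 -35.11  -0.42]
```

```bash
python3 -m handwheel '[-1.5,-6,0,0,-1.5,-6,0,0,-1.5,-6,0,0,-1.5,-6,0,0,-1.5,-6,0,0]' |egrep 'pos|width'; python3 -m handwheel '[-1.2,-4.4,0,0,0,0,5,0,0,0,5,0,0,0,2,0,0,0,0,0]' |egrep 'pos|width'
python3 - <<'E'
from st2 import *
print(local(P(-6,28,173)))
E
```

```text
position: [516.0, -62.2, 291.1]
grip_width: 40.4
position: [528.9, -103.4, 169.6]
grip_width: 39.9
[-0.36  0.02  2.4 ]
```

```bash
python3 -m handwheel '[-0.4,0,1.5,0,0,0,0.8,0,0,0,0,0,0,0,0,0]' |egrep 'pos|force'; python3 -m handwheel '[0,0,0,0,0,0,0,0,0,0,0,0]' 5.2 |egrep 'pos|width|force'; python3 -m handwheel '[0,0,-4,0,0,0,-6,0,0,0,-6,0,0,0,0,0,0,0,0,0]' |egrep 'pos|width'
python3 - <<'E'
from st2 import *
w=snap('wrist','wrist10.png')
for o in circ(z=172,w=w): print(o)
print(local([532.6,238.8,330]))
E
```

```text
position: [534.4, -103.5, 148.4]
wrist_force: [0.7, 0.1, 0.1]
grasp_force: 25.0
position: [534.4, -103.4, 148.3]
wrist_force: [-1.0, -0.0, -0.1]
grip_width: 51.9
grasp_force: 0.0
position: [534.0, -103.3, 307.9]
grip_width: 52.2
(222, 234, [546.3, -174.7, 172.0], [239.0, 234.0, 230.0], np.float64(4.4))
(216, 296, [595.6, -180.1, 172.0], [91.0, 86.0, 77.0], np.float64(6.1))
(314, 228, [537.2, -108.0, 172.0], [240.0, 239.0, 236.0], np.float64(2.4))
[-1.81 34.15  0.28]
```

```bash
python3 -m handwheel '[-0.3,6,0,0,-0.3,6,0,0,-0.3,6,0,0,-0.3,6,0,0,-0.3,6,0,0]' 7 |egrep 'pos|width'; python3 -m handwheel '[-0.3,4.1,0,0,0,0,0,10,0,0,0,10,0,0,0,10,0,0,0,10]' |egrep 'pos|width'; python3 -m handwheel '[0,0,0,10,0,0,0,10,0,0,0,8,0,0,0,0,0,0,0,0]' |egrep 'pos|rot'
python3 - <<'E'
from st2 import *
w=snap('wrist','wrist11.png')
for o in circ(w=w): 
  if o[4]<15:print(o)
print(local([532.6,238.8,17]),get_state()['q'][6])
E
```

```text
position: [531.8, 198.6, 306.7]
grip_width: 70.1
position: [532.7, 237.8, 306.4]
grip_width: 70.0
position: [533.0, 238.0, 307.4]
tcp_rot: [-0.0, 0.535, 0.845, -0.001]
(358, 116, [534.4, 323.4, 28.0], [95.0, 92.0, 90.0], np.float64(2.4))
[ 0.11 -0.   31.67] 0.026118566158842876
```

Run:
```python
from st2 import *
w=snap('wrist')
for o in circ(w=w): print(o)
print(proj(w,[[532.6,238.8,28]]), w['pixels'][180:260:10,320].tolist())
s=snap('side');print(proj(s,[[532.6,238.8,28]]),s['pixels'][335,293], s['pixels'][335,270:320:5].mean(1).round())
```

```text
(320, 190, [532.6, 238.5, 28.0], [196.0, 189.0, 184.0], np.float64(23.9))
(274, 80, [444.6, 318.6, 28.0], [249.0, 197.0, 226.0], np.float64(21.3))
(358, 114, [535.3, 324.8, 28.0], [96.0, 92.0, 91.0], np.float64(2.5))
(512, 50, [643.1, 442.2, 28.0], [128.0, 72.0, 26.0], np.float64(44.5))
(384, 34, [524.0, 401.0, 28.0], [249.0, 227.0, 110.0], np.float64(60.9))
(424, 298, [690.9, 178.0, 28.0], [71.0, 68.0, 63.0], np.float64(27.9))
[[319.56544059 190.2575376 ]] [[165, 158, 153], [186, 179, 172], [185, 177, 172], [201, 193, 188], [209, 199, 196], [205, 195, 192], [193, 185, 182], [207, 196, 194]]
[[293.06576484 334.96840391]] [111 106 102] [125. 127. 122. 184. 180. 110. 110.  83.  78.  79.]
```

It is there, just part shaded. Descend.

```bash
python3 -m handwheel '[0,0,6,0,0,0,6,0,0,0,6,0,0,0,6,0,0,0,5,0]' |egrep 'pos|width'; python3 -m handwheel '[0.1,0,2.7,0,0,0,0,0,0,0,0,0]'|egrep 'pos|force'; python3 -m handwheel '[0,0,0,0,0,0,0,0,0,0,0,0,0,0,0,0]' 2 25|egrep 'pos|force|width'; python3 -m handwheel '[0,0,-6,0,0,0,-6,0,0,0,-6,0,0,0,-6,0,0,0,-6,0]' |egrep 'pos|width'; python3 -m handwheel '[0,0,-1,-10,0,0,0,-10,0,0,0,-10,0,0,0,-10,0,0,0,-10]'|egrep 'pos|width';python3 -m handwheel '[0,0,0,-10,0,0,0,-8,0,0,0,0]'|egrep 'pos|width|rot'
python3 - <<'E'
from st2 import *
print(local(P(-6,-28,330)))
for o in circ(): print(o)
E
```

```text
position: [533.0, 237.9, 16.1]
grip_width: 69.9
position: [533.9, 239.3, -7.7]
wrist_force: [0.1, 0.5, -0.1]
grasp_force: 0.0
position: [533.2, 239.1, -8.4]
wrist_force: [-0.1, -0.5, 5.2]
grip_width: 40.2
grasp_force: 25.0
position: [532.5, 238.7, 293.2]
grip_width: 40.8
position: [532.7, 238.8, 300.9]
grip_width: 40.2
position: [532.8, 238.7, 300.9]
tcp_rot: [-0.0, -0.027, 1.0, -0.0]
grip_width: 40.3
[ -3.88 -34.    -0.3 ]
(406, 108, [443.8, 319.5, 28.0], [239.0, 192.0, 221.0], np.float64(19.3))
(404, 202, [536.5, 326.1, 28.0], [81.0, 78.0, 76.0], np.float64(2.2))
(510, 88, [420.1, 418.7, 28.0], [38.0, 37.0, 36.0], np.float64(1.5))
(468, 188, [518.4, 390.7, 28.0], [158.0, 118.0, 59.0], np.float64(50.1))
```

```bash
python3 -m handwheel '[-0.6,-6,0,0,-0.6,-6,0,0,-0.6,-6,0,0,-0.7,-6,0,0,-0.7,-6,0,0]' |egrep 'pos|width'; python3 -m handwheel '[-0.7,-4,0,0,0,0,5,0,0,0,5,0,0,0,2,0,0,0,0,0]' |egrep 'pos|width'
python3 - <<'E'
from st2 import *
print(local(P(-6,-28,173)))
E
```

```text
position: [581.6, -60.6, 301.3]
grip_width: 40.4
position: [589.6, -98.1, 179.6]
grip_width: 40.1
[ 0.13 -0.03  3.42]
```

```bash
python3 -m handwheel '[0.1,0,2.5,0,0,0,0.9,0,0,0,0,0,0,0,0,0]' |egrep 'pos|force'; python3 -m handwheel '[0,0,0,0,0,0,0,0,0,0,0,0]' 5.2 |egrep 'pos|width|force'; python3 -m handwheel '[0,0,-4,0,0,0,-6,0,0,0,-6,0,0,0,0,0,0,0,0,0]' |egrep 'pos|width'
python3 - <<'E'
from st2 import *
w=snap('wrist','wrist12.png')
for o in circ(z=172,w=w): print(o)
a=snap('scene','scene12.png');b=snap('side','side12.png')
o=np.vstack([np.hstack([cv2.imread('pics/%s12.png'%n) for n in('scene','side')]),])
cv2.imwrite('pics/v2.png',cv2.resize(o,(800,300),interpolation=cv2.INTER_AREA))
print(local(P(-200,0,155)))
E
```

```text
position: [590.4, -98.5, 148.3]
wrist_force: [0.9, 0.4, -0.7]
grasp_force: 25.0
position: [589.8, -98.4, 147.4]
wrist_force: [-0.6, -0.3, -0.5]
grip_width: 52.1
grasp_force: 0.0
position: [589.4, -98.3, 306.8]
grip_width: 52.1
(214, 158, [546.7, -175.6, 172.0], [155.0, 148.0, 144.0], np.float64(5.2))
(310, 146, [534.7, -108.8, 172.0], [160.0, 154.0, 149.0], np.float64(5.5))
(314, 226, [591.6, -103.1, 172.0], [239.0, 239.0, 235.0], np.float64(2.5))
(210, 224, [594.4, -178.9, 172.0], [238.0, 233.0, 228.0], np.float64(4.5))
[  2.24 -19.52  17.67]
```

View pics/v2.png

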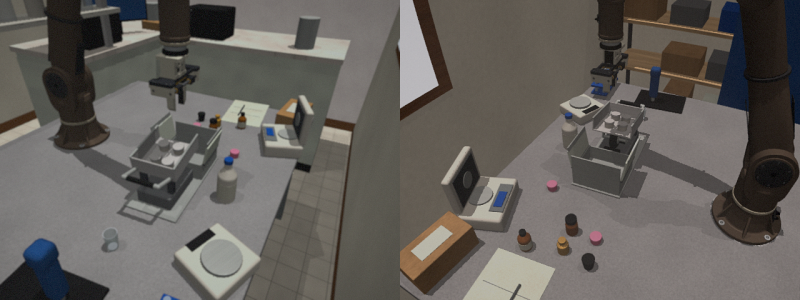

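```bash
python3 -m handwheel '[0.7,-6,0,0,0.7,-6,0,0,0.8,-6,0,0,0,-1.5,0,0,0,0,5,0]' 5 |egrep 'pos|width'; python3 -m handwheel '[0,0,5,0,0,0,4,0,0,0,2,0,0,0,1.6,0,0,0,0,0]' |egrep 'pos|width|force'
python3 - <<'E'
from st2 import *
print(local(P(-200,0,155)))
E
```

```text
position: [579.9, -297.4, 259.0]
grip_width: 49.8
position: [578.0, -293.5, 129.9]
wrist_force: [0.0, 0.4, -0.3]
grip_width: 49.7
grasp_force: 0.0
[ 0.16 -0.02  0.2 ]
```

```bash
python3 -m handwheel '[0,0,0,0,0,0,0,0,0,0,0,0,0,0,0,0]' 0 30 |egrep 'pos|width|force'
python3 - <<'E'
from st2 import *
p=tcp();c,t=np.cos(r.x[2]),np.sin(r.x[2])
print('st',[ (p[0]-r.x[0])*c+(p[1]-r.x[1])*t, -(p[0]-r.x[0])*t+(p[1]-r.x[1])*c, p[2]])
th=np.arange(0,1.13,.1)
x=-200*np.cos(th)+55*np.sin(th);z=200*np.sin(th)+55*np.cos(th)
print(np.c_[th[1:],np.diff(x)/10,-np.diff(z)/10].round(2))
E
```

```text
position: [578.7, -295.5, 131.5]
wrist_force: [2.9, 4.9, -5.9]
grip_width: 15.1
grasp_force: 30.1
st [np.float64(-201.2549832882555), np.float64(-1.6463732341604889), np.float64(157.46640462292254)]
[[ 0.1   0.65 -1.97]
 [ 0.2   0.84 -1.89]
 [ 0.3   1.03 -1.8 ]
 [ 0.4   1.2  -1.69]
 [ 0.5   1.36 -1.56]
 [ 0.6   1.51 -1.42]
 [ 0.7   1.65 -1.26]
 [ 0.8   1.76 -1.09]
 [ 0.9   1.86 -0.91]
 [ 1.    1.95 -0.72]
 [ 1.1   2.01 -0.52]]
```

```bash
python3 -m handwheel '[0,0.3,-1,0,0,0.35,-1,0,0,0.42,-0.95,0,0,0.42,-0.95,0,0,0,0,0]' |egrep 'clock|pos|width|force'; python3 -m handwheel '[0,0.5,-0.9,0,0,0.52,-0.9,0,0,0.6,-0.85,0,0.1,0.6,-0.85,0,0,0,0,0]' |egrep 'pos|width|force'
python3 - <<'E'
from st2 import *
print(local(P(-200*np.cos(.4)+55*np.sin(.4),0,102+200*np.sin(.4)+55*np.cos(.4))))
E
```

```text
clock: 42.15
position: [577.8, -281.0, 170.8]
wrist_force: [1.4, -6.2, -3.1]
grip_width: 15.1
grasp_force: 30.0
position: [576.3, -259.5, 206.3]
wrist_force: [2.9, -8.2, 0.3]
grip_width: 15.2
grasp_force: 30.0
[0.22 0.26 0.15]
```

```bash
python3 -m handwheel '[0,0.75,-0.8,0,0,0.72,-0.78,0,0,0.76,-0.71,0,0,0.76,-0.71,0,0,0.83,-0.63,0]' |egrep 'pos|width|force'; python3 -m handwheel '[0,0.83,-0.63,0,0,0.88,-0.55,0,0,0.88,-0.55,0,0,0.93,-0.46,0,0,0.93,-0.46,0]' |egrep 'pos|width|force';  python3 -m handwheel '[0,0.97,-0.36,0,0,0.98,-0.36,0,0,1,-0.28,0,0,0.6,-0.15,0,0,0,0,0]' |egrep 'clock|pos|width|force'
python3 - <<'E'
from st2 import *
print(local(P(-200*np.cos(1.09)+55*np.sin(1.09),0,102+200*np.sin(1.09)+55*np.cos(1.09))))
E
```

```text
position: [574.0, -224.3, 243.7]
wrist_force: [0.8, -13.3, 9.0]
grip_width: 15.1
grasp_force: 30.0
position: [571.0, -178.5, 270.1]
wrist_force: [-2.4, -8.7, 10.3]
grip_width: 14.7
grasp_force: 30.1
clock: 44.7
position: [568.5, -140.4, 280.8]
wrist_force: [-4.8, -4.5, 9.9]
grip_width: 15.0
grasp_force: 30.1
[0.4  0.23 0.2 ]
```

```bash
python3 -m handwheel '[0,0,0,0,0,0,0,0,0,0,0,0,0,0,0,0,0,0,0,0]' |egrep 'pos|force'; python3 -m handwheel '[0,0,0,0,0,0,0,0,0,0,0,0]' |egrep 'clock|pos|force'
python3 - <<'E'
from st2 import *
snap('side','side13.png');snap('scene','scene13.png')
E
python3 -m handwheel '[0,-0.97,0.3,0,0,-1.2,0.4,0,0,-0.97,0.36,0,0,-0.97,0.36,0,0,-0.93,0.46,0]' |egrep 'pos|width|force'; python3 -m handwheel '[0,-0.93,0.46,0,0,-0.88,0.55,0,0,-0.88,0.55,0,0,-0.83,0.63,0,0,-0.83,0.63,0]' |egrep 'pos|width|force'; python3 -m handwheel '[0,-0.76,0.71,0,0,-0.76,0.71,0,0,-0.72,0.78,0,0,-0.72,0.78,0,0,0,0,0]' |egrep 'clock|pos|width|force'
python3 - <<'E'
from st2 import *
for th in (.3,.4,.5,.6): print(th,local(P(-200*np.cos(th)+55*np.sin(th),0,102+200*np.sin(th)+55*np.cos(th))))
E
```

```text
position: [568.5, -140.9, 280.7]
wrist_force: [-4.6, -4.0, 10.8]
grasp_force: 30.1
clock: 45.75
position: [568.5, -140.9, 280.7]
wrist_force: [-5.1, -4.4, 11.5]
grasp_force: 30.1
position: [572.0, -190.5, 261.2]
wrist_force: [0.2, -3.0, 4.5]
grip_width: 14.9
grasp_force: 30.0
position: [574.5, -232.8, 231.6]
wrist_force: [3.8, 3.3, -1.9]
grip_width: 14.9
grasp_force: 30.0
clock: 47.78
position: [576.4, -262.1, 201.4]
wrist_force: [6.2, 3.1, -3.6]
grip_width: 15.2
grasp_force: 29.9
0.3 [ 0.18 -0.72  1.39]
0.4 [ 0.21  0.48 -0.3 ]
0.5 [ 0.24  1.85 -1.86]
0.6 [ 0.28  3.36 -3.27]
```

```bash
python3 -m handwheel '[0,-0.5,0.8,0,0,-0.5,0.85,0,0,-0.5,0.9,0,0,-0.45,0.95,0,0,-0.4,0.95,0]' |egrep 'pos|width|force'; python3 -m handwheel '[0,-0.4,1,0,0,-0.35,1,0,0,-0.2,0.4,0,0,0,0,0]' |egrep 'pos|width|force'
python3 - <<'E'
from st2 import *
print(local(P(-201,0,157.5)))
E
```

```text
position: [577.3, -287.4, 157.6]
wrist_force: [3.5, -1.9, -1.1]
grip_width: 14.9
grasp_force: 30.0
position: [577.2, -295.6, 133.6]
wrist_force: [3.4, -0.8, -2.5]
grip_width: 15.0
grasp_force: 30.0
[0.01 0.03 0.21]
```

Down on its legs (close); release, lift away, look.

```bash
python3 -m handwheel '[0,0,0.2,0,0,0,0,0]' |egrep 'pos|force'; python3 -m handwheel '[0,0,0,0,0,0,0,0,0,0,0,0]' 5|egrep 'pos|width|force'; python3 -m handwheel '[0,0,-4,0,0,0,-6,0,0,0,-6,0,0,0,0,0]'|egrep 'pos|force'; python3 -m handwheel '[0,6,0,0,0,6,0,0,0,6,0,0,0,6,0,0,0,0,0,0]'|egrep 'pos|clock'
python3 - <<'E'
from st2 import *
snap('side','side14.png');snap('scene','scene14.png');w=snap('wrist','wrist14.png')
for z in(28+14,14+41): 
  for o in circ(z=z,w=w): print(z,o)
q=proj(w,[P(55,-90,14),P(209,-90,14),P(209,90,14),P(55,90,14)]);print(q)
a=cv2.imread('pics/wrist14.png');b=cv2.imread('pics/side14.png')[150:350,200:440];c=cv2.imread('pics/scene14.png')[160:360,180:420]
o=np.zeros((600,800,3),np.uint8);o[:480,:480]=a[:,160:640] if 0 else cv2.resize(a,(480,480*480//640)).shape and 0
o[:]=0;o[:360,:480]=cv2.resize(a,(480,360));o[:267,480:]=cv2.resize(b,(320,267));o[300:567,480:]=cv2.resize(c,(320,267))
cv2.imwrite('pics/v3.png',o)
E
```

```text
position: [577.2, -295.5, 133.4]
wrist_force: [-1.4, 1.9, 10.9]
grasp_force: 30.0
position: [577.1, -295.6, 131.8]
wrist_force: [-0.3, -0.2, -0.1]
grip_width: 40.4
grasp_force: 0.0
position: [579.5, -297.2, 297.5]
wrist_force: [0.1, 0.8, -0.2]
grasp_force: 0.0
clock: 50.75
position: [563.8, -49.5, 291.1]
42 (416, 218, [579.9, 39.3, 42.0], [239.0, 239.0, 242.0], np.float64(1.3))
42 (458, 220, [579.6, 82.4, 42.0], [235.0, 236.0, 232.0], np.float64(1.7))
42 (452, 172, [531.6, 68.9, 42.0], [239.0, 239.0, 237.0], np.float64(0.8))
42 (406, 172, [534.0, 24.3, 42.0], [239.0, 239.0, 242.0], np.float64(1.3))
55 (414, 218, [576.4, 35.1, 55.0], [239.0, 239.0, 242.0], np.float64(1.3))
55 (406, 172, [532.8, 21.7, 55.0], [239.0, 239.0, 242.0], np.float64(1.3))
55 (450, 170, [528.6, 63.7, 55.0], [239.0, 239.0, 237.0], np.float64(0.8))
55 (458, 218, [575.0, 77.7, 55.0], [235.0, 236.0, 233.0], np.float64(1.7))
[[337.8901631  268.52042808]
 [478.41249035 265.24322811]
 [491.28119568  91.98742085]
 [335.34432017  96.40259962]]
```

View pics/v3.png

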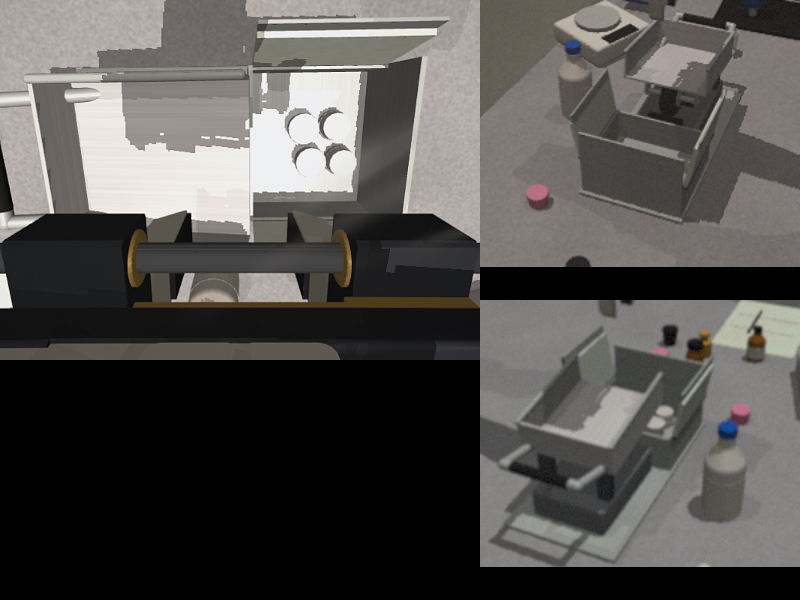

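```bash
python3 -m handwheel '[0,0,0,10,0,0,0,10,0,0,0,10,0,0,0,10,0,0,0,10]' 0 20|egrep 'pos'; python3 -m handwheel '[0,0,0,10,0,0,0,10,0,0,0,10,0,0,0,8.5,0,0,0,0]'|egrep 'pos|rot|width'
python3 - <<'E'
from st2 import *
s=snap('scene');print('reagent base',topl(s,[(362,318)],5).round())
print(get_state()['q'].round(2), local(P(125,-160,317)))
for th in (1.8,1.6,1.4,1.2,1,.8,.6,.4,.2,.1,0):
    y=-95+70*np.cos(th)-6.5*np.sin(th)-19;z=78+70*np.sin(th)+6.5*np.cos(th)+11
    print(th,round(y),round(z), local(P(125,y,z)))
E
```

```text
position: [564.2, -58.0, 291.9]
position: [564.2, -57.5, 291.9]
tcp_rot: [0.0, 0.678, 0.735, -0.0]
grip_width: 0.7
reagent base [[778. -91.   5.]]
[-0.4   0.3   0.54  1.63 -0.16  1.26  0.26] [ 8.69 15.39  0.09]
1.8 -136 156 [ 8.7  13.02 16.23]
1.6 -123 159 [ 8.71 11.65 15.92]
1.4 -109 159 [ 8.71 10.25 15.89]
1.2 -95 157 [ 8.72  8.86 16.14]
1 -82 151 [ 8.72  7.56 16.65]
0.8 -70 144 [ 8.72  6.38 17.42]
0.6 -60 134 [ 8.73  5.39 18.41]
0.4 -52 122 [ 8.73  4.6  19.57]
0.2 -47 109 [ 8.73  4.06 20.87]
0.1 -45 102 [ 8.73  3.9  21.55]
0 -44 96 [ 8.73  3.8  22.25]
```

```bash
python3 -m handwheel '[2.9,5.1,0,0,2.9,5.1,0,0,2.9,5.2,0,0,0,0,6,0,0,0,6,0]'|egrep 'pos'; python3 -m handwheel '[0,0,4,0,0,0,0,0,0,0,0,0]'|egrep 'pos|force'
python3 - <<'E'
from st2 import *
print(local(P(125,-160,156)))
E
```

```text
position: [711.9, 43.2, 170.6]
position: [711.9, 42.8, 134.1]
wrist_force: [0.4, 0.2, 0.6]
grasp_force: 0.0
[-0.02 -0.2   0.48]
```

```bash
python3 -m handwheel '[0,-1.1,0.1,0,0,-1.1,0.1,0,0,-1.3,0,0,0,-0.7,0,0,0,-0.7,0,0]'|egrep 'pos|force'; python3 -m handwheel '[0,-0.7,0.1,0,0,-0.7,0.2,0,0,-0.65,0.25,0,0,-0.65,0.25,0,0,-0.6,0.35,0]'|egrep 'pos|force';python3 -m handwheel '[0,-0.6,0.4,0,0,-0.5,0.5,0,0,-0.5,0.5,0,0,-0.4,0.55,0,0,-0.4,0.6,0]'|egrep 'pos|force'
python3 - <<'E'
from st2 import *
print(local(P(125,-52,122)),local(P(125,-44,96)))
E
```

```text
position: [661.7, 39.4, 130.5]
wrist_force: [1.6, 1.3, 0.6]
grasp_force: 0.8
position: [628.4, 36.5, 118.3]
wrist_force: [0.5, 0.6, 0.9]
grasp_force: 0.9
position: [604.7, 34.6, 92.7]
wrist_force: [-0.3, 0.3, 2.6]
grasp_force: 0.7
[-0.07 -0.11 -0.42] [-0.07 -0.91  2.19]
```

```bash
python3 -m handwheel '[0,-0.35,0.6,0,0,-0.3,0.6,0,0,-0.2,0.5,0,0,0,0.3,0,0,0,0,0]'|egrep 'pos|force'; python3 -m handwheel '[0,0,0.2,0,0,0,0.2,0,0,0,0,0]'|egrep 'pos|force';  python3 - <<'E'
from st2 import *
print(local(P(125,-44,96)))
E
```

```text
position: [596.3, 33.9, 72.8]
wrist_force: [-0.6, 0.2, 0.1]
grasp_force: 0.0
position: [596.5, 34.0, 69.4]
wrist_force: [-1.8, 0.4, 4.8]
grasp_force: 2.5
[-0.06 -0.19 -0.06]
```

```bash
python3 -m handwheel '[0,0,0.15,0,0,0,0,0,0,0,0,0]'|egrep 'pos|force';python3 -m handwheel '[0,0,-4,0,0,0,-6,0,0,0,-6,0,0,0,-6,0,0,0,0,0]'|egrep 'pos|force';  python3 - <<'E'
from st2 import *
print(local(P(125,165,317)))
for th in (1.8,1.6,1.4,1.2,1,.8,.6,.4,.2,.1,0):
    y=95-75*np.cos(th)+6.5*np.sin(th)+19;z=78+75*np.sin(th)+6.5*np.cos(th)+11
    print(th,round(y),round(z))
E
```

```text
position: [596.6, 34.0, 69.2]
wrist_force: [-6.7, -0.3, 19.2]
grasp_force: 9.5
position: [599.2, 33.6, 292.8]
wrist_force: [0.5, 0.4, -0.3]
grasp_force: 0.0
[-2.00e-02 -2.12e+01 -2.10e-01]
1.8 137 161
1.6 123 164
1.4 108 164
1.2 93 161
1 79 156
0.8 66 147
0.6 56 137
0.4 47 124
0.2 42 110
0.1 40 103
0 39 96
```

```bash
python3 -m handwheel '[0,-5.3,0,0,0,-5.3,0,0,0,-5.3,0,0,0,-5.3,0,0,0,0,5,0]'|egrep 'pos'; python3 -m handwheel '[0,0,6,0,0,0,3.8,0,0,0,0,0,0,0,0,0]'|egrep 'pos|force'
python3 - <<'E'
from st2 import *
print(local(P(125,137,164)))
E
```

```text
position: [384.0, 17.2, 239.1]
position: [385.6, 16.7, 140.3]
wrist_force: [0.4, 0.5, 0.6]
grasp_force: 0.0
[-0.05  2.82  0.28]
```

```bash
python3 -m handwheel '[0,1.4,0.1,0,0,1.4,0.1,0,0,1.4,0,0,0,0.75,0,0,0,0.75,0,0]'|egrep 'pos|force'; python3 -m handwheel '[0,0.75,0.15,0,0,0.75,0.15,0,0,0.7,0.25,0,0,0.7,0.25,0,0,0.65,0.4,0]'|egrep 'pos|force';python3 -m handwheel '[0,0.65,0.5,0,0,0.5,0.5,0,0,0.5,0.5,0,0,0.45,0.65,0,0,0.45,0.65,0]'|egrep 'pos|force'
python3 - <<'E'
from st2 import *
print(local(P(125,47,124)),local(P(125,39,96)))
E
```

```text
position: [442.4, 21.2, 137.5]
wrist_force: [-2.8, -1.0, 0.6]
grasp_force: 0.8
position: [478.1, 24.4, 125.5]
wrist_force: [-0.7, -0.1, 1.6]
grasp_force: 0.6
position: [503.3, 26.4, 97.2]
wrist_force: [-0.4, 1.0, 2.2]
grasp_force: 0.6
[-0.06  0.06 -0.15] [-0.06  0.86  2.65]
```

```bash
python3 -m handwheel '[0,0.3,0.65,0,0,0.25,0.65,0,0,0.2,0.6,0,0,0.1,0.5,0,0,0,0,0]'|egrep 'pos|force'; python3 -m handwheel '[0,0,0.3,0,0,0,0.2,0,0,0,0,0]'|egrep 'pos|force'; python3 -m handwheel '[0,0,0.2,0,0,0,0,0]'|egrep 'pos|force'
python3 - <<'E'
from st2 import *
print(local(P(125,39,96)))
E
```

```text
position: [510.9, 27.0, 73.1]
wrist_force: [0.5, -0.0, -0.0]
grasp_force: 0.0
position: [511.5, 27.0, 69.3]
wrist_force: [-2.2, 1.8, 10.6]
grasp_force: 5.1
position: [511.7, 27.0, 68.9]
wrist_force: [-10.0, -0.2, 35.0]
grasp_force: 17.8
[-0.06  0.03 -0.11]
```

```bash
python3 -m handwheel '[0,0,-4,0,0,0,-6,0,0,0,-6,0,0,0,-6,0,0,0,0,0]'|egrep 'clock|pos|force'
python3 - <<'E'
from st2 import *
s1=snap('scene','scene15.png');a=cv2.imread('pics/scene0.png',0).astype(int);b=cv2.imread('pics/scene15.png',0).astype(int)
d=abs(cv2.GaussianBlur((a-b).astype('float32'),(5,5),0))
for nm,q in {'bar':(-200,0,155),'barL':(-200,60,155),'trayBL':(-137,80,186),'trayFR':(41,-80,213),'rebUp':(130,-95,150),'flUp':(130,95,160)}.items():
    u,v=proj(s1,P(*q))[0].astype(int); print(nm,(u,v),d[v-5:v+6,u-5:u+6].mean().round(1))
# lid top grey line across the leaves, wrist cam
w=snap('wrist','wrist15.png')
for y in range(-110,111,20):
    u,v=proj(w,P(180,y,85))[0]
    if 0<=u<640 and 0<=v<480: print(y,w['pixels'][int(v),int(u)].tolist(),end=' ')
# corners of bystanders unchanged in side view
s2=snap('side','side15.png');a=cv2.imread('pics/side12.png',0).astype('float32');b=cv2.imread('pics/side15.png',0).astype('float32')
e=abs(cv2.GaussianBlur(a-b,(5,5),0));ok=[(275,358),(200,385),(261,392),(302,418),(244,297),(314,380)]
print('\n',[float(e[v-8:v+9,u-8:u+9].mean().round(1)) for u,v in ok])
E
```

```text
clock: 62.4
position: [513.8, 27.0, 291.1]
wrist_force: [-0.6, -0.2, -1.1]
grasp_force: 0.0
bar (np.int64(225), np.int64(290)) 1.2
barL (np.int64(198), np.int64(282)) 0.8
trayBL (np.int64(206), np.int64(249)) 32.2
trayFR (np.int64(315), np.int64(212)) 1.7
rebUp (np.int64(335), np.int64(220)) 15.8
flUp (np.int64(264), np.int64(200)) 17.8
-110 [167, 160, 159] -90 [238, 238, 240] -70 [238, 238, 241] -50 [238, 239, 241] -30 [238, 239, 241] -10 [239, 239, 236] 10 [239, 239, 241] 30 [239, 239, 241] 50 [239, 239, 241] 70 [239, 239, 241] 90 [240, 241, 243] 110 [186, 177, 174] 
 [1.0, 0.699999988079071, 0.8999999761581421, 0.8999999761581421, 4.300000190734863, 0.800000011920929]
```

```bash
python3 -c "
from station import job
print(job.sign_off())"
```

```text
the job is handed in; nothing more can be done
None
```

I handed the job in at about 62 s: all four pots found are in the bin, the cart is back on its legs, and the rebated leaf then the flanged leaf are pushed shut to their stops; I did not view a picture of the shut lid, only checked the contact forces and pixel values.

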